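# Fit the battery pack and click the slide-on battery cover home on a portable radio

### The job

The kitchen radio lies face down by the sink with its battery bay open. Put the battery pack into the bay with its copper contacts against the radio's, then set the battery cover down behind its rails and slide it forward along them over the pack until it is fully home against the fixed hump and its spring tab has clicked past the ledge. It is thin plastic, so feel your way: do not jam the parts, and stop pushing as soon as the cover meets the hump (12 N against it is too much); leave the salt shaker, the small tin and the teaspoon where they are.

Things in the scene. Friction and masses are not known exactly. Their poses are not given: they have to be found in the camera images.
- radio: Portable radio lying face down on a grey-green silicone mat (2 mm thick); it stands fast. Ivory shell x -115 to 105 mm, y -65 to 65. Origin on the worktop below it; z up, x along its length, the way the cover slides on. Its charcoal back panel is flat at z = 42 mm, x -111 to 101, y -61 to 61; from x = -111 to -23 it is bare but for the ledge: room to set the cover down.
- bay (a point): Centre of the battery bay's floor, at radio (21, 0, 34) mm: a pocket 63 x 40 mm (x, y), 8 mm deep below the back panel. The pack's origin comes to lie here.
- bay_contacts (a point): Where the pack's contacts must come: radio (50, 0, 46) mm, at the +x end of the bay, marked by two copper strips.
- rail_mouth (a point): Between the rail mouths, on the panel: radio (-20, 0, 42) mm. Two grey rails run from x = -12 to 58 beside the bay: walls with inner faces at y = +-29.5 mm, tops 6 mm over the panel, lips reaching in to y = +-25.8 with 3.5 mm of height under them. From x = -23 to -12 walls and lips flare open (4 mm sideways, 2.5 mm upward).
- ledge (a point): Top of the ledge at its upright back (+x) face, radio (-33.7, 0, 45.9) mm. 14 mm wide, 3.9 mm high, on the centre line, with a ramp rising to it from x = -42. The cover passes over it; only the tab's catch rides up on it.
- cover_home (a point): Where the cover's origin lies when home: radio (18, 0, 42) mm, axes as the radio's. The cover's front edge is then against the hump, its top flush with the hump's.
- hump: The fixed grey hump on the back panel that the cover's front stops against: radio x = 55 to 97 mm, y = -24 to 24, 22 mm high. Origin: middle of the foot of its -x face, radio (55, 0, 42) mm. Pushing on it with more than 12 N may crack it.
- pack: Black battery pack, 58 x 36 x 24 mm (x, y, z), 0.1 to 0.2 kg, white label on top, two copper contacts at its +x end. Origin: centre of its underside; lies flat. In the bay its top stands 16 mm over the back panel, 10 mm over the rail tops. Grip it across its 36 mm width, fingertips at most 8 mm below its top, so that they stay above the rails.
- pack_contacts (a point): The middle of the pack's contact end, pack (29, 0, 12) mm.
- cover: Grey battery cover: hood 74 x 48 x 22 mm (x, y, z), open below and at its front (+x), walled at its tail (x = -37). A flange 2.5 mm thick runs along the foot of each side, out to y = +-28.5, to go under the rail lips (1 mm play each side). Origin: centre of the hood at the flanges' underside. Grip it across its 48 mm width, fingertips at least 8 mm above its underside, clear of flanges and rails.
- cover_tail (a point): Middle of the cover's outer tail face, cover (-37, 0, 15) mm, where closed fingers can push once the rails guide it. Keep fingertips 12 mm or more above the cover's underside there: below, the spring tab reaches back to x = -54 and must be free to rise 4 mm. Held fast from above, the tail cannot lift and the click takes about twice the push.
- tab_catch (a point): Lower edge of the catch under the spring tab, cover (-50.5, 0, 0.7) mm with the tab relaxed; it lifts as the tab flexes. Sliding on, it meets the ramp about 8 mm short of home; the push rises steadily to 6 to 11 N, the tail lifting a little, until about 1 mm short of home it drops behind the ledge and the push falls away; next the front meets the hump. Home leaves under 1 mm of play.
- shaker: Glass salt shaker with a tin cap, 42 mm across, 74 mm tall, origin centre of its underside. Leave it alone.
- salve: Small round tin with a red lid, 50 mm across, 18 mm high, origin centre of its underside. Leave it alone.
- spoon: Metal teaspoon, 130 mm long, lying flat. Leave it alone.
Mind the look-alikes: they are no part of the job. What is shaped like the cover but blue is not meant.

How it is judged:
On the way, in this order (a step that is already met when the one before it is completed fails the run):
1. the pack sits flat in the bay, its contact end at the radio's contacts (horizontal distance between pack_contacts and bay_contacts below 0.005 m and z of pack in the frame of bay between -0.003 and 0.002 m and angle between pack's own z axis and vertical below 0.06 rad), for 0.2 s.
2. the cover lies flat between the rails with its front well under both lips (x of cover in the frame of cover_home between -0.06 and -0.004 m and y of cover in the frame of cover_home between -0.003 and 0.003 m and z of cover in the frame of cover_home between -0.002 and 0.0025 m and angle between the x axis of cover and the x axis of radio, either way round below 0.06 rad), for 0.05 s.
3. the cover is home against the hump and its tab has dropped behind the ledge (x of cover in the frame of cover_home between -0.0018 and 0.0015 m and y of cover in the frame of cover_home between -0.003 and 0.003 m and z of cover in the frame of cover_home between -0.002 and 0.0025 m and angle between the x axis of cover and the x axis of radio, either way round below 0.06 rad and z of tab_catch in the frame of cover_home below 0.002 m), for 0.2 s.
At the end, for the whole second after the job is handed in: The pack is seated flat in the bay (contacts within 5 mm of the radio's, height within 2 mm), the cover lies under both rail lips within 1.8 mm of home with the tab's catch down behind the ledge (less than 2 mm over the panel), everything is at rest and released (all of step 1 and all of step 3 and linear speed of cover below 0.01 m/s and contact force between the fingers and cover below 0.1 N); the robot touches nothing.
It fails at once if the cover was rammed against the hump with more than 12 N (contact force between cover and hump above 12 N).
It fails at once if the cover was jammed on the radio (all contact forces together above 35 N) (contact force between cover and radio above 35 N).
It fails at once if the pack was pressed on the radio with more than 35 N (contact force between pack and radio above 35 N).
It fails at once if the salt shaker, the small tin or the teaspoon was moved more than 15 mm (distance of any of shaker, salve, spoon from where it was at the start of the episode above 0.015 m).
It also fails if it takes over 72 s, if anything falls off the work surface, if the arm or the gripper's body presses on something with over 40 N, if the wrist force passes 120 N, or if a joint passes its speed limit or range.

### The arm

A 6-joint arm with a two-finger parallel gripper is mounted at the origin on a cart in front of the work surface, level with it; the furniture and walls round the work are solid. World frame = base frame: x ahead of the robot, y to its left, z up, the work surface at z = 0. Lengths are in m, angles in rad, forces in N, time in s.
With the tool pointing down it reaches from about 0.325 to 0.85 m from the base axis. Payload 15.5 kg.
Tool frame: the origin (TCP) lies between the finger pads; the fingertips stand 14 mm ahead of it and the grasp point (between the pads) lies 5 mm behind it (bot.tip_reach is the z of the fingertips in the tool frame, in m); z points along the fingers, y is the line along which they close (so a half turn about z gives the same grasp; the last joint's range is limited). The gripper opens to 91 mm and grips with 3 to 60 N. Pads are 32 mm wide; open, the fingers measure 118 mm over their backs; the gripper's body (76 mm by 178 mm) begins 60 mm behind the grasp point.
Start: joints at [1.143, 0.494, 1.345, -0, 1.302, -0.096], TCP at [0.204, 0.591, 0.228] pointing down, gripper open.
Joint ranges: [-2.91, 2.91], [-0.82, 2.16], [0.22, 2.67], [-1.22, 4.37], [0.12, 2.79], [-3.08, 3.08]. Speed limits (rad/s): [1.89, 1.89, 2.57, 3.01, 3.01, 3.01].

### API

Orientations are given as [roll, pitch, yaw] about the fixed x, y, z axes, in that order (R = Rz(yaw) Ry(pitch) Rx(roll)).
In Python, from station import sense, read_camera, camera_params, bot gives the robot as it stands.
- The arm moves only by the shell command python3 -m pendant 'ROWS' [FORCE]. ROWS is JSON, one flat list of numbers, 5 for each row, row after row: the finger opening in mm, from 0 to 91.2, then the shift along the tool's x, y, z in units of 60 mm (1.0 is 60 mm), then the turn about the tool's z in units of 5 degrees (1.0 is 5 degrees). A call has 1 to 20 rows; each row is the pose to reach, as a shift and turn from the pose commanded when the call began, along the tool's axes at that moment; what a row does not reach only later rows make up. A row lasts 1/8 s, in which the tool goes at most 62.5 mm and 10.7 degrees, less where a joint would pass 70% of its speed; a pose out of reach is approached as far as the arm can. A call with a gripper value outside its range is refused whole. The fingers move at their own pace and stop on an object; FORCE is the grip in N (left out, the last holds). Time passes only in rows, so rows that repeat a pose let the fingers close. It gives the time, the measured TCP pose, the force, the opening and the grip force at its end, in the units of the state.
- sense(): the state, without advancing time (a new reading comes with each control period).
- read_camera(name): name is "side" or "top"; returns (picture, depth): 480x640x3 uint8, red, green, blue; 480x640 float32, m along the optical axis (not along the pixel's ray), 0 where there is no reading.
- camera_params(name): a dict with "K" (3x3 intrinsics, pixels), "T" (4x4, takes a point from camera to world coordinates). Camera axes: x right, y down, z forward; pixel columns grow to the right and rows downward; lengths in m; the calibration is good to about 2 mm. A picture is of the moment at which its call begins. camera_params takes no time and is no camera call.
- bot.job_done(): hands the job in; it is judged then, once.
The state is a dict: "clock": time; "q": joint angles; "joint_vel": joint speeds; "tau": joint torques, N m; "position": TCP position; "orientation": TCP orientation; "contact_force": force on the tool from outside, world axes, zero at the start; "torque": the same for the moment, N m; "width": finger opening in m; "finger_force": force on a finger pad.
Only numpy, scipy, OpenCV 4.12 (cv2) and the standard library are available. Lean on these libraries where they do the work, as an engineer would, in place of code of your own. Each camera call takes 0.05 s, during which the arm holds its last target. There are 200 camera calls.

## Working session

There is one attempt and no reset: what is moved stays moved. The work goes in short steps, Python scripts to look and compute and a shell command to move; the robot and the scene stay as the last step left them, time stands still between calls to the robot, and variables do not carry over. Pictures are saved under pics/ and viewed, at most 10 in all, crops included, and the job is handed in when it is done.

```bash
ls; mkdir -p pics; python3 - <<'E'
from station import sense, read_camera, camera_params, bot
import cv2, numpy as np
for n in ("top","side"):
    im,d=read_camera(n); np.savez(f"pics/{n}0.npz",im=im,d=d); cv2.imwrite(f"pics/{n}0.png",im[:,:,::-1])
    p=camera_params(n); print(n,np.round(p["K"],1).tolist(),np.round(p["T"],3).tolist(), (d>0).mean())
s=sense(); print({k:np.round(v,3).tolist() for k,v in s.items()}, bot.tip_reach)
E
```

```text
pics
top [[439.1, 0.0, 318.2], [0.0, 439.1, 239.9], [0.0, 0.0, 1.0]] [[0.04, -0.974, 0.223, 0.333], [-0.999, -0.039, 0.008, 0.032], [0.001, -0.224, -0.975, 1.018], [0.0, 0.0, 0.0, 1.0]] 0.9959407552083334
side [[501.1, 0.0, 326.2], [0.0, 501.1, 248.1], [0.0, 0.0, 1.0]] [[0.779, -0.527, 0.339, 0.126], [-0.627, -0.65, 0.429, -0.508], [-0.006, -0.547, -0.837, 1.077], [0.0, 0.0, 0.0, 1.0]] 0.9630729166666666
{'clock': 0.1, 'q': [1.143, 0.494, 1.346, -0.0, 1.302, -0.096], 'joint_vel': [0.001, -0.002, -0.004, 0.001, -0.002, 0.001], 'tau': [0.001, -88.024, -38.254, 0.071, 0.048, -0.0], 'position': [0.204, 0.59, 0.227], 'orientation': [-3.14, -0.0, 2.809], 'contact_force': [-0.145, 0.16, -0.75], 'torque': [0.037, 0.031, 0.03], 'finger_force': 0.0, 'width': 0.091} 0.014
```

View pics/top0.png

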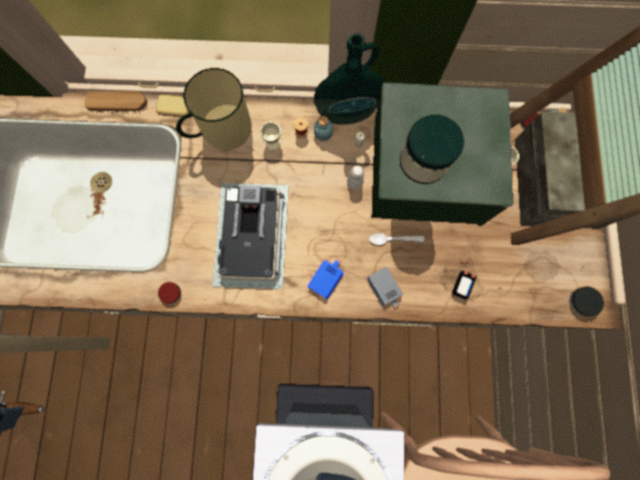

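View pics/side0.png

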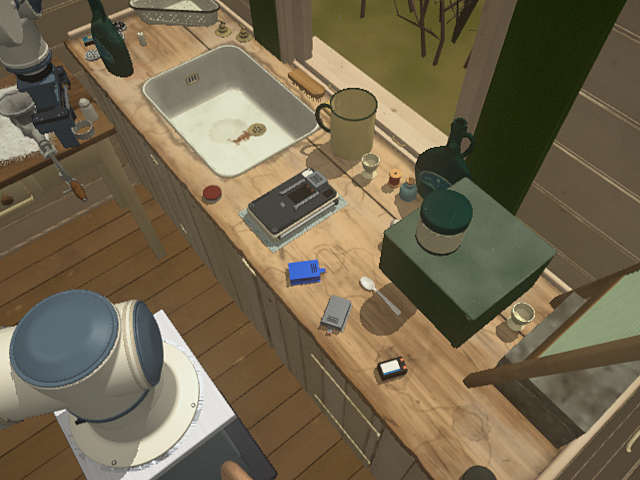

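Top view (0.1 s): the radio is at (250,240), with the hump at the upper end near (250,195). Grey cover at (385,287), blue look-alike at (325,280), black pack with white label at (464,285), tin at (169,293), shaker at (356,178), spoon at (397,240).
Possible confusions:
- **Cover:** grey (385,287) or blue (325,280). I choose grey.
- **Pack:** (464,285) or the black jar at (587,302). I choose the one with the white label and copper contacts.

I'll check these in one close crop.

```bash
python3 - <<'E'
import cv2, numpy as np
t=cv2.imread("pics/top0.png"); s=cv2.imread("pics/side0.png")
def c(im,u,v,w,h,W,H): return cv2.resize(im[v-h//2:v+h//2,u-w//2:u+w//2],(W,H),interpolation=cv2.INTER_CUBIC)
a=np.hstack([c(t,250,237,80,120,400,600)[:300*2], np.vstack([np.hstack([c(t,385,288,50,75,200,300),c(t,464,286,50,75,200,300)]),np.hstack([c(s,336,314,50,75,200,300),c(s,392,370,50,75,200,300)])])])
cv2.imwrite("pics/crop1.png",a)
E
```

```text
(no output)
```

View pics/crop1.png

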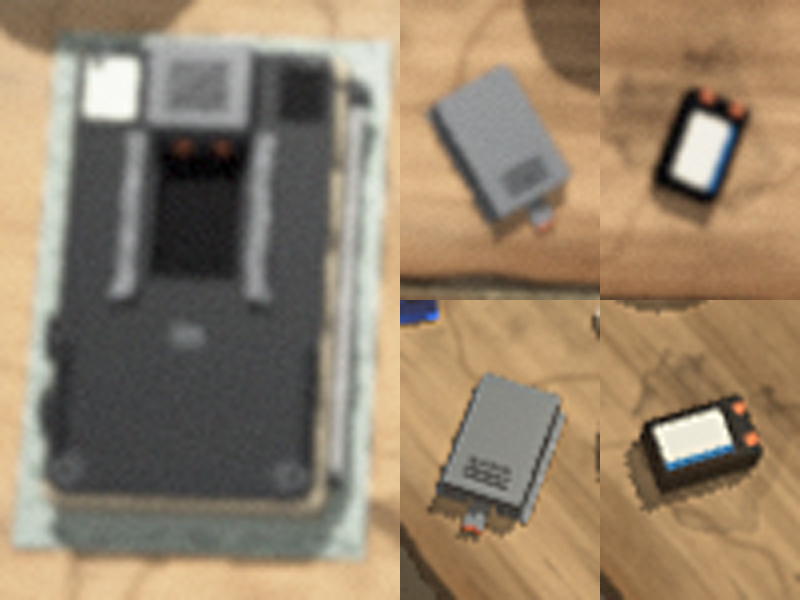

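```bash
cat > h.py <<'E'
import cv2, numpy as np
from station import sense, read_camera, camera_params, bot
P={n:camera_params(n) for n in("top","side")}
def cloud(n,d):
    K,T=P[n]["K"],P[n]["T"]; v,u=np.mgrid[:480,:640]
    X=np.stack([(u-K[0][2])/K[0][0]*d,(v-K[1][2])/K[1][1]*d,d],-1)
    return X@np.array(T)[:3,:3].T+np.array(T)[:3,3]
def ray(n,uv,z):
    K,T=np.array(P[n]["K"]),np.array(P[n]["T"]); uv=np.atleast_2d(uv).astype(float)
    r=np.c_[uv,np.ones(len(uv))]@np.linalg.inv(K).T@T[:3,:3].T; c=T[:3,3]
    return (c+r*((z-c[2])/r[:,2])[:,None])[:,:2]
def tri(uvt,uvs):
    A=[];b=[]
    for n,uv in(("top",uvt),("side",uvs)):
        K,T=np.array(P[n]["K"]),np.array(P[n]["T"]); r=T[:3,:3]@np.linalg.inv(K)@[*uv,1]; r/=np.linalg.norm(r)
        M=np.eye(3)-np.outer(r,r); A.append(M); b.append(M@T[:3,3])
    x=np.linalg.solve(A[0]+A[1],b[0]+b[1]); return x
def rect(n,mask,z,upper=1):
    "largest blob -> world rectangle on plane z (pixel edges, half-pixel grown)"
    m=mask.astype(np.uint8)
    c=max(cv2.findContours(m,0,cv2.CHAIN_APPROX_NONE)[0],key=cv2.contourArea)
    mm=np.zeros_like(m); cv2.drawContours(mm,[c],-1,1,-1); v,u=np.nonzero(mm)
    w=np.vstack([ray(n,np.c_[u+a,v+b],z) for a in(-.5,.5) for b in(-.5,.5)])
    r=cv2.minAreaRect((w*1000).astype(np.float32)); cen=ray(n,np.c_[u,v],z).mean(0)*1000
    return r,cen,(u.mean(),v.mean()),len(u)
E
python3 - <<'E'
from h import *
D={n:np.load(f"pics/{n}0.npz") for n in P}
roi={"pack":{"top":(440,260,490,310),"side":(365,345,420,390)},"cover":{"top":(358,258,412,318),"side":(310,285,362,340)},"radio":{"top":(205,175,300,300),"side":(235,155,360,255)}}
for o in roi:
  for n in P:
    x0,y0,x1,y1=roi[o][n]; W=cloud(n,D[n]["d"]); z=W[...,2]*1000; R=np.zeros(z.shape,bool); R[y0:y1,x0:x1]=1
    hsv=cv2.cvtColor(D[n]["im"],cv2.COLOR_RGB2HSV)
    hh=z[R]; print(o,n,"z hist",[(int(k),int(c)) for k,c in zip(np.arange(-4,74,2),np.histogram(hh,np.arange(-4,76,2))[0]) if c>15])
    bands={"pack":[(20,28)],"cover":[(18,26)],"radio":[(30,70),(39,45),(58,68)]}[o]
    for a,b in bands:
      m=R&(z>a)&(z<b); h=np.median(z[m]); r,c,uv,k=rect(n,m,h/1000)
      print("  band",a,b,"h %.1f"%h,"rect",np.round(r[0],1),np.round(r[1],1),round(r[2],1),"cen",np.round(c,1),"px",np.round(uv,1),k,"cloudmean",np.round(W[m].mean(0)*1000,1))
    if o!="radio":
      wm=R&(hsv[...,1]<60)&(hsv[...,2]>(180 if o=="pack" else 90)); r,c,uv,k=rect(n,wm,{"pack":.024,"cover":.022}[o]); print("  grey/white rect",np.round(r[0],1),np.round(r[1],1),round(r[2],1),np.round(c,1),np.round(uv,1),k)
    cu=R&(hsv[...,0]<12)&(hsv[...,1]>110)&(hsv[...,2]>110)
    N,L,S,C=cv2.connectedComponentsWithStats(cu.astype(np.uint8)); print("  copper",[(S[i,4],np.round(C[i],1).tolist()) for i in range(1,N) if S[i,4]>2])
E
```

```text
pack top z hist [(-4, 199), (-2, 702), (0, 724), (2, 311), (4, 61), (18, 16), (20, 58), (22, 155), (24, 135), (26, 49)]
  band 20 28 h 23.9 rect [ 472.9 -297.1] [39.3 61.6] 67.2 cen [ 472.7 -297.4] px [465.1 283.7] 406 cloudmean [ 472.7 -297.3   23.8]
  grey/white rect [ 468.4 -294.5] [23.9 41.1] 68.0 [ 468.3 -294.6] [464.  285.6] 155
  copper [(np.int32(10), [465.5, 272.0]), (np.int32(9), [472.9, 275.3])]
pack side z hist [(-4, 513), (-2, 722), (0, 432), (2, 111), (4, 17), (16, 16), (18, 53), (20, 126), (22, 157), (24, 71)]
  band 20 28 h 22.8 rect [ 471.  -298.2] [39.  61.1] 67.4 cen [ 470.7 -297.8] px [392.  367.1] 407 cloudmean [ 470.7 -297.7   22.8]
  grey/white rect [ 468.4 -293.4] [22.7 40.4] 67.4 [ 468.2 -293.3] [389.8 366. ] 155
  copper [(np.int32(10), [401.1, 359.2]), (np.int32(12), [404.3, 366.8])]
cover top z hist [(-4, 354), (-2, 909), (0, 821), (2, 301), (4, 44), (6, 24), (8, 17), (18, 92), (20, 274), (22, 230), (24, 81)]
  band 18 26 h 21.8 rect [ 463.6 -116.6] [76.9 51.8] 31.4 cen [ 463.4 -116.8] px [385.4 284.8] 694 cloudmean [ 463.3 -116.8   21.9]
  grey/white rect
[... 1240 characters left out ...]
(0, 1937), (2, 755), (4, 195), (6, 36), (8, 21), (10, 31), (12, 26), (14, 20), (16, 24), (18, 29), (20, 48), (22, 75), (24, 121), (26, 109), (28, 127), (30, 147), (32, 144), (34, 138), (36, 230), (38, 624), (40, 805), (42, 509), (44, 206), (46, 76), (48, 33), (50, 16), (58, 30), (60, 61), (62, 74), (64, 54)]
  band 30 70 h 40.8 rect [574.4 195.3] [229.6 138.2] 0.2 cen [569.8 195.8] px [292.2 201.1] 3227 cloudmean [569.2 195.   41.8]
  band 39 45 h 41.3 rect [573.6 199.9] [217.1 129.3] 0.5 cen [556.4 198.8] px [287.5 202.8] 2290 cloudmean [557.3 197.8  41.4]
  band 58 68 h 62.6 rect [652.4 198.2] [56.8 48.4] 88.4 cen [653.7 199.4] px [316.4 179.3] 232 cloudmean [653.7 199.4  62.6]
  copper []
```

```bash
cat >> h.py <<'E'
def to(x,y,z,yawdeg):
    "mm, deg -> shift in tool axes, units, from measured pose"
    s=sense(); p=np.array(s["position"]); yw=s["orientation"][2]
    d=np.array([x,y,z])/1000-p; c,k=np.cos(yw),np.sin(yw)
    t=np.array([c*d[0]+k*d[1], k*d[0]-c*d[1], -d[2]])/.06
    turn=-((yawdeg-np.degrees(yw)+180)%360-180)/5
    print("clock %.1f at"%s["clock"],np.round(p*1000,1),"yaw %.2f"%np.degrees(yw),"-> shift",np.round(t,3),"turn %.2f"%turn)
E
python3 - <<'E'
from h import *
D={n:np.load(f"pics/{n}0.npz") for n in P}
for n,(x0,y0,x1,y1) in {"top":(205,175,300,300),"side":(235,155,360,255)}.items():
    hsv=cv2.cvtColor(D[n]["im"],cv2.COLOR_RGB2HSV); W=cloud(n,D[n]["d"]); z=W[...,2]*1000
    R=np.zeros(z.shape,bool); R[y0:y1,x0:x1]=1
    k=R&(hsv[...,1]<70)&(hsv[...,2]>75)&(hsv[...,2]<190)&(z>36)&(z<56)
    N,L,S,C=cv2.connectedComponentsWithStats(k.astype(np.uint8))
    for i in range(1,N):
        if S[i,4]>25:
            v,u=np.nonzero(L==i); w=ray(n,np.c_[u,v],.048)*1000
            f=cv2.fitLine(w.astype(np.float32),cv2.DIST_L2,0,.01,.01).ravel()
            print(n,S[i,4],"px",np.round(C[i],1),"cen",np.round(w.mean(0),1),"x",np.round([w[:,0].min(),w[:,0].max()],1),"dir %.2f"%np.degrees(np.arctan(f[1]/f[0])))
    # panel side edges: dark pixels per world x slice
    m=R&(hsv[...,2]<75)&(z>30)&(z<52); v,u=np.nonzero(m); w=ray(n,np.c_[u,v],.042)*1000
    xs=np.arange(480,660,4.); lo=[];hi=[]
    for x in xs:
        y=w[abs(w[:,0]-x)<3,1]; lo.append(y.min()); hi.append(y.max())
    for q in(lo,hi):
        p=np.polyfit(xs,q,1); r=np.array(q)-np.polyval(p,xs); g=abs(r)<2.5; p=np.polyfit(xs[g],np.array(q)[g],1); print("edge y at 578: %.1f slope deg %.2f"%(np.polyval(p,578),np.degrees(np.arctan(p[0]))),g.sum())
print("pack label tri",tri((464.0,285.6),(389.8,366.0))*1000,"copper",tri((465.5,272),(401.1,359.2))*1000,tri((472.9,275.3),(404.3,366.8))*1000)
print("cover top tri",tri((385.4,284.8),(336.1,311.3))*1000,"hump",tri((249.8,193.5),(316.4,179.3))*1000)
to(471.5,-297.2,100,157.2); to(471.5,-297.2,31,157.2)
E
```

```text
top 455 px [232.2 211.3] cen [615.6 240.1] x [546.7 677.2] dir 3.47
top 877 px [267.8 223.3] cen [590.7 156.5] x [467.7 678. ] dir 3.54
top 57 px [246.7 243.5] cen [540.9 201. ] x [532.6 553.6] dir 59.89
top 61 px [223.3 271. ] cen [476.3 248.4] x [465.1 493.9] dir 56.83
edge y at 578: 162.0 slope deg 12.11 7
edge y at 578: 264.8 slope deg 5.91 2
side 124 px [294.5 183.5] cen [606.8 235.1] x [554.9 672.6] dir 9.26
side 93 px [305.6 199.8] cen [595.8 171.7] x [555.9 637.3] dir 1.37
side 27 px [282.2 204. ] cen [540.  199.3] x [533.4 545.5] dir 73.54
edge y at 578: 138.0 slope deg 0.06 44
edge y at 578: 258.7 slope deg -1.02 8
pack label tri [ 467.68647795 -293.76442946   26.25808066] copper [ 498.2746903  -298.0694784    25.87330843] [ 491.63969301 -314.82877967   25.60279228]
cover top tri [ 462.89189717 -116.88561309   19.34569537] hump [655.26569823 200.8646129   60.26114226]
clock 0.1 at [204.  590.4 227.4] yaw 160.94 -> shift [ -9.045 -12.526   2.123] turn 0.75
clock 0.1 at [204.  590.4 227.4] yaw 160.94 -> shift [ -9.045 -12.526   3.273] turn 0.75
```

```bash
python3 -m pendant '[70,-9.045,-12.526,0,0.75, 70,-9.045,-12.526,0,0.75, 70,-9.045,-12.526,0,0.75, 70,-9.045,-12.526,0,0.75, 70,-9.045,-12.526,0,0.75, 70,-9.045,-12.526,0,0.75, 70,-9.045,-12.526,0,0.75, 70,-9.045,-12.526,0,0.75, 70,-9.045,-12.526,0,0.75, 70,-9.045,-12.526,0,0.75, 70,-9.045,-12.526,0,0.75, 70,-9.045,-12.526,0,0.75, 70,-9.045,-12.526,0,0.75, 70,-9.045,-12.526,0.5,0.75, 70,-9.045,-12.526,1.2,0.75, 70,-9.045,-12.526,2.0,0.75, 70,-9.045,-12.526,2.12,0.75, 70,-9.045,-12.526,2.12,0.75]'; python3 -c "
from h import *
to(471.5,-297.2,32,157.2)"
```

```text
clock: 2.35
position: [0.4715, -0.2963, 0.1015]
orientation: [3.141, -0.001, 2.744]
contact_force: [0.5, -0.4, 1.1]
width: 0.07
finger_force: 0.0
clock 2.4 at [ 471.5 -296.3  101.5] yaw 157.20 -> shift [-0.005 -0.014  1.158] turn -0.00
```

```bash
python3 -m pendant '[70,0,-0.014,0.6,0, 70,0,-0.014,1.0,0, 70,0,-0.014,1.158,0, 70,0,-0.014,1.158,0, 30,0,-0.014,1.158,0, 30,0,-0.014,1.158,0, 30,0,-0.014,1.158,0, 30,0,-0.014,1.158,0, 30,0,-0.014,1.158,0, 30,0,-0.014,1.158,0]' 20; python3 -c "
from h import *
to(471.5,-297.2,130,157.2); to(599,200,130,180.4)"
```

```text
clock: 3.6
position: [0.4713, -0.2977, 0.0315]
orientation: [-3.142, 0.0, 2.743]
contact_force: [-0.9, 0.9, 5.6]
width: 0.036
finger_force: 20.0
clock 3.6 at [ 471.3 -297.7   31.5] yaw 157.18 -> shift [ 1.000e-03  9.000e-03 -1.642e+00] turn -0.00
clock 3.6 at [ 471.3 -297.7   31.5] yaw 157.18 -> shift [ 1.256  8.472 -1.642] turn -4.64
```

```bash
python3 -m pendant '[30,0,0,-0.5,0, 30,0,0,-1.0,0, 30,0.1,0.7,-1.64,-0.5, 30,1.256,8.472,-1.642,-4.64, 30,1.256,8.472,-1.642,-4.64, 30,1.256,8.472,-1.642,-4.64, 30,1.256,8.472,-1.642,-4.64, 30,1.256,8.472,-1.642,-4.64, 30,1.256,8.472,-1.642,-4.64, 30,1.256,8.472,-1.642,-4.64, 30,1.256,8.472,-1.642,-4.64, 30,1.256,8.472,-1.642,-4.64, 30,1.256,8.472,-1.642,-4.64, 30,1.256,8.472,-1.642,-4.64, 30,1.256,8.472,-1.642,-4.64, 30,1.256,8.472,-1.642,-4.64]'; python3 - <<'E'
from h import *
to(599,200,97,180.4)
for n in P:
    im,d=read_camera(n); np.savez(f"pics/{n}1.npz",im=im,d=d); cv2.imwrite(f"pics/{n}1.png",im[:,:,::-1])
t=cv2.imread("pics/top1.png")[160:310,190:310]; s=cv2.imread("pics/side1.png")[120:270,230:380]
cv2.imwrite("pics/crop2.png",np.hstack([cv2.resize(t,(400,500)),cv2.resize(s,(400,500))*1]))
E
```

```text
clock: 5.6
position: [0.599, 0.1996, 0.1299]
orientation: [-3.142, 0.0, -3.136]
contact_force: [1.1, 0.3, -2.5]
width: 0.0358
finger_force: 20.0
clock 5.6 at [599.  199.6 129.9] yaw -179.66 -> shift [-0.001  0.007  0.548] turn -0.01
```

View pics/crop2.png

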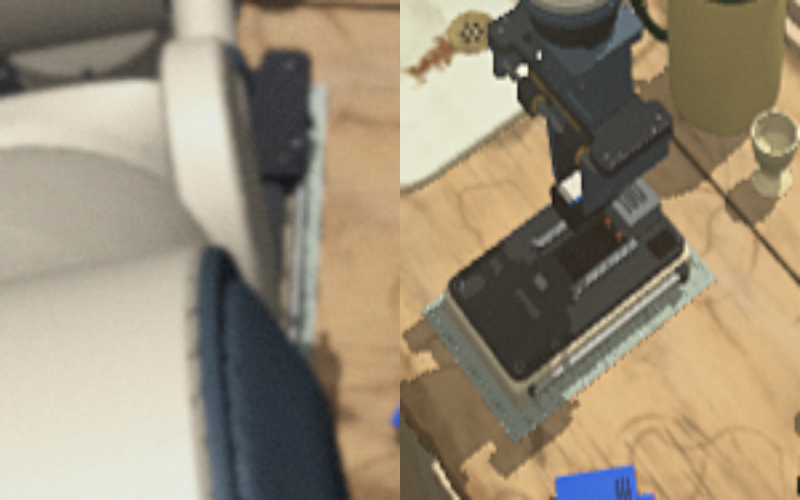

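The top view is now blocked by the arm. The side view shows the pack held, label at about (443,152) in full-image pixels, above the bay with the hump beyond it. I'll refine the radio's axis from the unobstructed first pictures.

```bash
python3 - <<'E'
from h import *
D={n:np.load(f"pics/{n}0.npz") for n in P}
g=cv2.cvtColor(D["top"]["im"],cv2.COLOR_RGB2GRAY).astype(float)
def railfit(u0a,u0b,u1a,u1b,v0,v1):
    pts=[]
    for v in range(v0,v1):
        f=(v-v0)/(v1-v0); a=int(round(u0a+f*(u1a-u0a))); b=int(round(u0b+f*(u1b-u0b)))
        w=g[v,a:b]-np.median(g[v,a:b]); w[w<0]=0; pts.append((np.sum(w*np.arange(a,b))/w.sum(),v))
    return ray("top",np.array(pts),.047)*1000
L=railfit(232,242,229,239,206,231); R=railfit(258,267,256,266,206,231)
pl=np.polyfit(L[:,0],L[:,1],1); pr=np.polyfit(R[:,0],R[:,1],1)
print("left y at 600 %.1f deg %.2f | right %.1f deg %.2f"%(np.polyval(pl,600),np.degrees(pl[0]),np.polyval(pr,600),np.degrees(pr[0])),"mid",(np.polyval(pl,600)+np.polyval(pr,600))/2, L[:,0].min(),L[:,0].max())
for n,(x0,y0,x1,y1) in {"top":(236,200,264,212),"side":(290,170,320,205)}.items():
    im=D[n]["im"].astype(int); sub=im[y0:y1,x0:x1]; w=np.clip(sub[...,0]-sub[...,2]-15,0,None).astype(float)
    v,u=np.nonzero(w>6); uv=np.c_[u+x0,v+y0]; W=w[v,u]; c=(uv*W[:,None]).sum(0)/W.sum()
    print(n,"copper px",np.round(c,1),len(u),"ray z46",np.round(ray(n,c,.044)*1000,1))
# saved side1: label of the held pack
d=np.load("pics/side1.npz"); hsv=cv2.cvtColor(d["im"],cv2.COLOR_RGB2HSV); W=cloud("side",d["d"]); 
print("bay depth z side", np.round(np.median(W[...,2][190:200,285:300])*1000,1))
# bay floor by depth in both first views
for n,(x0,y0,x1,y1) in {"top":(232,198,268,240),"side":(272,168,318,215)}.items():
    w=cloud(n,D[n]["d"])[y0:y1,x0:x1].reshape(-1,3)*1000; k=w[(w[:,2]<38)&(w[:,2]>28)]
    print(n,"floor z",np.median(k[:,2]),"x pct",np.percentile(k[:,0],[3,97]),"y",np.percentile(k[:,1],[3,97]),len(k))
E
```

```text
left y at 600 231.2 deg 0.15 | right 171.9 deg -0.27 mid 201.56047068700263 571.4977150441937 628.674922035535
top copper px [249.6 206. ] 18 ray z46 [[630.7 201.7]]
side copper px [297.7 174.1] 145 ray z46 [[635.2 259.1]]
bay depth z side 35.6
top floor z 33.743508958019035 x pct [573.34715116 632.36770332] y [182.74971111 220.70681273] 444
side floor z 34.20826317300873 x pct [535.07021844 632.27976969] y [139.66252256 252.48426438] 377
```

```bash
python3 -m pendant '[30,-0.005,-0.017,0.4,0.07, 30,-0.005,-0.017,0.8,0.07, 30,-0.005,-0.017,0.9,0.07, 30,-0.005,-0.017,0.9,0.07, 30,-0.005,-0.017,0.9,0.07]'; python3 -c "
from h import *
to(599.3,200.6,70,180)"; python3 -m pendant '[30,0,0,0.02,0, 30,0,0,0.04,0, 30,0,0,0.06,0]'; python3 -m pendant '[30,0,0,0.02,0, 30,0,0,0.03,0, 30,0,0,0.03,0]'
```

```text
clock: 6.32
position: [0.5998, 0.1992, 0.0767]
orientation: [3.141, 0.001, -3.141]
contact_force: [0.6, -0.8, -1.5]
width: 0.036
finger_force: 20.0
clock 6.3 at [599.8 199.2  76.7] yaw -179.97 -> shift [0.008 0.023 0.112] turn 0.01
clock: 6.7
position: [0.5996, 0.1993, 0.0729]
orientation: [3.141, 0.001, -3.141]
contact_force: [-3.9, 1.7, 14.1]
width: 0.0357
finger_force: 20.1
clock: 7.08
position: [0.5998, 0.1997, 0.0716]
orientation: [3.141, 0.002, -3.141]
contact_force: [-3.0, 4.0, 14.4]
width: 0.0358
finger_force: 20.3
```

```bash
python3 -m pendant '[30,0.008,0.02,-0.04,0, 30,0.008,0.02,-0.02,0, 30,0.008,0.02,0.0,0, 30,0.008,0.02,0.0,0]'; python3 -m pendant '[30,0,0,0.02,0, 30,0,0,0.03,0, 30,0,0,0.03,0]'
```

```text
clock: 7.58
position: [0.599, 0.2005, 0.071]
orientation: [3.141, 0.001, -3.141]
contact_force: [-2.4, 1.6, 14.0]
width: 0.0359
finger_force: 20.3
clock: 7.95
position: [0.5991, 0.201, 0.0695]
orientation: [3.14, 0.001, -3.141]
contact_force: [-4.9, 5.2, 16.6]
width: 0.0361
finger_force: 20.6
```

```bash
python3 - <<'E'
from h import *
im,d=read_camera("side"); cv2.imwrite("pics/side2.png",im[:,:,::-1])
cv2.imwrite("pics/crop3.png",cv2.resize(im[130:240,250:360,::-1],(600,600),interpolation=cv2.INTER_CUBIC))
W=cloud("side",d)*1000; hsv=cv2.cvtColor(im,cv2.COLOR_RGB2HSV)
m=(hsv[...,1]<50)&(hsv[...,2]>190)&(abs(W[...,0]-590)<40)&(abs(W[...,1]-200)<25)&(W[...,2]>45); print(m.sum(),np.round(np.median(W[m],0),1), np.round(np.polyfit(W[m][:,0],W[m][:,2],1),2))
E
```

```text
466 [591.8 199.  456.2] [  0.52 121.8 ]
```

View pics/crop3.png

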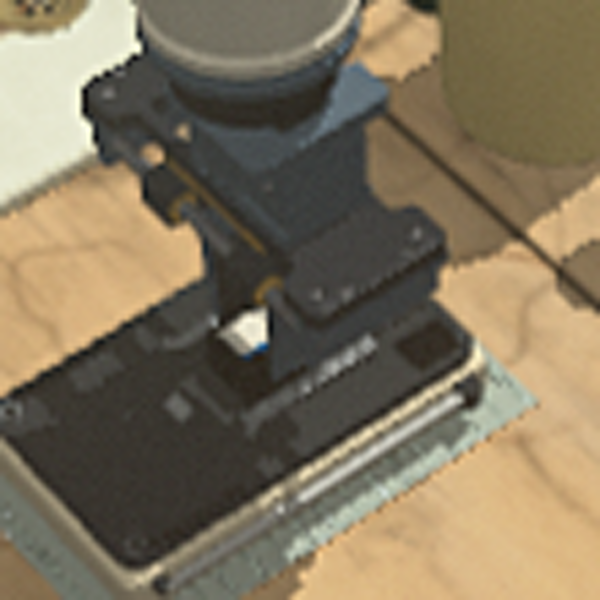

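```bash
cat > lab.py <<'E'
from h import *
im,d=read_camera("side"); W=cloud("side",d)*1000; hsv=cv2.cvtColor(im,cv2.COLOR_RGB2HSV)
m=(hsv[...,1]<60)&(hsv[...,2]>150)&(abs(W[...,2]-62)<12)&(abs(W[...,0]-585)<25)&(abs(W[...,1]-200)<25)
w=W[m]; print("label",m.sum(),np.round(w.mean(0),1),"x",np.round([w[:,0].min(),w[:,0].max()],1),"y",np.round([w[:,1].min(),w[:,1].max()],1))
v,u=np.nonzero(m); A=np.c_[w[:,:2]-w[:,:2].mean(0),np.ones(len(w))]; print("plane slope x,y,z0",np.round(np.linalg.lstsq(A,w[:,2],rcond=None)[0],3))
s=sense(); print(s["clock"],np.round(s["position"],4),np.round(s["contact_force"],1),s["width"])
E
python3 lab.py; python3 -m pendant '[30,0.02,0,-0.03,0, 30,0.03,0,-0.02,0, 30,0.03,0,0,0, 30,0.03,0,0,0]';python3 lab.py
```

```text
label 33 [588.6 204.8  62.6] x [580.6 600.8] y [195.2 214. ]
plane slope x,y,z0 [-0.15  -0.078 62.571]
8.05 [0.5991 0.201  0.0696] [-4.5  5.9 17.5] 0.036091529928818825
clock: 8.55
position: [0.5978, 0.2005, 0.0694]
orientation: [3.141, 0.002, -3.141]
contact_force: [0.3, 1.8, 15.1]
width: 0.0361
finger_force: 20.6
label 35 [586.5 205.4  61.8] x [578.8 595.4] y [193.8 214. ]
plane slope x,y,z0 [ 7.0000e-03 -1.9000e-01  6.1785e+01]
8.6 [0.5978 0.2005 0.0694] [-0.1  2.4 14.1] 0.03597078529121142
```

```bash
python3 -m pendant '[30,0,0,-0.02,0, 30,0,0,-0.02,0]' | sed -n 2,4p; python3 -m pendant '[30,0,0.02,0,0, 30,0,0.02,0.0,0]'| sed -n 2,4p;  python3 -m pendant '[30,0,0.0,0.02,0, 30,0,0.0,0.02,0]'| sed -n 2,4p; python3 -m pendant '[30,0,0.0,0.02,0, 30,0,0.0,0.02,0]'| sed -n 2,5p
```

```text
position: [0.5977, 0.2003, 0.0698]
orientation: [3.141, 0.001, -3.141]
contact_force: [5.3, 1.5, 0.8]
position: [0.5977, 0.2012, 0.0697]
orientation: [-3.141, 0.001, -3.141]
contact_force: [5.7, -1.1, -0.3]
position: [0.5978, 0.2013, 0.0692]
orientation: [-3.142, 0.002, -3.141]
contact_force: [2.6, -1.5, 11.8]
position: [0.5977, 0.2015, 0.0683]
orientation: [3.141, 0.002, -3.141]
contact_force: [0.3, 0.2, 17.2]
width: 0.0368
```

```bash
python3 -m pendant '[30,-0.01,-0.007,-0.03,0, 30,-0.01,-0.007,-0.03,0]' | sed -n 2,4p; python3 lab.py; python3 -m pendant '[44,0,0,0,0,44,0,0,0,0,44,0,0,0,0]' | sed -n 2,5p; python3 lab.py
```

```text
position: [0.5977, 0.2009, 0.069]
orientation: [-3.142, 0.0, -3.141]
contact_force: [3.5, 1.3, 2.4]
label 30 [586.9 206.1  61.7] x [576.4 596.6] y [194.6 218.6]
plane slope x,y,z0 [-0.082 -0.193 61.691]
9.9 [0.5977 0.201  0.069 ] [ 4.2 -0.5  2.6] 0.036313878738746565
position: [0.5971, 0.201, 0.0689]
orientation: [-3.141, -0.001, -3.141]
contact_force: [-0.4, -0.8, -0.7]
width: 0.044
label 35 [586.  206.6  59.7] x [575.9 596.5] y [195.9 216.7]
plane slope x,y,z0 [-1.0000e-02 -2.9500e-01  5.9652e+01]
10.325 [0.5972 0.201  0.069 ] [-0.3  0.1  0.5] 0.044220385279342446
```

```bash
python3 -m pendant '[44,0,0,-0.5,0,44,0,0,-1,0,44,0,-1,-1.5,0,44,0,-2,-1.5,0,44,0,-3,-1.5,0,44,0,-3.5,-1.5,0,44,0,-3.5,-1.5,0,44,0,-3.5,-1.5,0]' | sed -n 2,5p; python3 - <<'E'
from h import *
ims={}
for n in P:
    im,d=read_camera(n); np.savez(f"pics/{n}3.npz",im=im,d=d); ims[n]=im[:,:,::-1]
    W=cloud(n,d)*1000; hsv=cv2.cvtColor(im,cv2.COLOR_RGB2HSV)
    m=(hsv[...,1]<60)&(hsv[...,2]>170)&(abs(W[...,2]-60)<12)&(abs(W[...,0]-590)<30)&(abs(W[...,1]-200)<20)
    r,c,uv,k=rect(n,m,.059); w=W[m]; A=np.c_[w[:,:2]-w[:,:2].mean(0),np.ones(len(w))]
    print(n,"label",np.round(r[0],1),np.round(r[1],1),round(r[2],1),"cen",np.round(c,1),"uv",np.round(uv,1),k,"plane",np.round(np.linalg.lstsq(A,w[:,2],rcond=None)[0],3))
t=ims["top"][175:265,205:295]; s=ims["side"][150:230,260:350]
cv2.imwrite("pics/crop4.png",np.hstack([cv2.resize(t,(400,400),interpolation=2),cv2.resize(s,(400,400),interpolation=2)]))
E
```

```text
position: [0.5976, -0.0084, 0.1591]
orientation: [3.141, -0.0, -3.141]
contact_force: [-0.4, 1.0, 0.1]
width: 0.0438Traceback (most recent call last):
  File "<stdin>", line 7, in <module>
  File "h.py", line 21, in rect
    c=max(cv2.findContours(m,0,cv2.CHAIN_APPROX_NONE)[0],key=cv2.contourArea)
ValueError: max() iterable argument is empty
```

```bash
python3 -m pendant '[60,0,-1,0,0,60,0,-2,0,0,60,0,-2,0,0,60,0,-2,0,0]' | sed -n 2,2p; cat > look.py <<'E'
from h import *
import sys
k=sys.argv[1]; ims={}
for n in P:
    im,d=read_camera(n); np.savez(f"pics/{n}{k}.npz",im=im,d=d); ims[n]=im[:,:,::-1]
    W=cloud(n,d)*1000; hsv=cv2.cvtColor(im,cv2.COLOR_RGB2HSV)
    m=(hsv[...,1]<60)&(hsv[...,2]>150)&(abs(W[...,2]-60)<12)&(abs(W[...,0]-590)<30)&(abs(W[...,1]-200)<20)
    if m.sum()<20: print(n,"no label"); continue
    r,c,uv,q=rect(n,m,.059); w=W[m]; A=np.c_[w[:,:2]-w[:,:2].mean(0),np.ones(len(w))]
    print(n,"label",np.round(r[0],1),np.round(r[1],1),round(r[2],1),"cen",np.round(c,1),"uv",np.round(uv,1),q,"plane",np.round(np.linalg.lstsq(A,w[:,2],rcond=None)[0],3))
t=ims["top"][175:265,205:295]; s=ims["side"][150:240,250:340]
cv2.imwrite(f"pics/crop{k}.png",np.hstack([cv2.resize(t,(400,400),interpolation=2),cv2.resize(s,(400,400),interpolation=2)]))
E
python3 look.py 4
```

```text
position: [0.5977, -0.128, 0.159]
top no label
side label [594.2 206.7] [42.8 21.3] 0.9 cen [593.9 206.7] uv [296.9 189.5] 74 plane [-6.0000e-03 -2.4500e-01  5.9284e+01]
```

View pics/crop4.png

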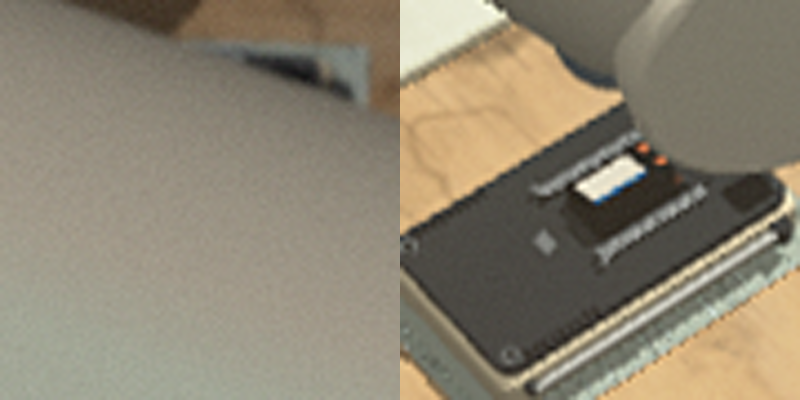

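The side view shows the pack tilted about 14° about x. Its +y side is down in the bay and its −y side sits on the panel edge, so it needs to go about 2.5 mm further in +y. I'll straddle it and close the fingers lightly around y ≈ 203.5, so it's squared up and drops in.

```bash
python3 - <<'E'
from h import *
for n,uv in (("side",[(281.5,192.75),(295,207.4),(282.6,204.5)]),): print(np.round(ray(n,uv,.046)*1000,1))
to(598.3,203.5,110,180); to(598.3,203.5,68,180)
E
python3 -m pendant '[62,0,1,0,0,62,0,2,0,0,62,0,3,0,0,62,0,4,0,0,62,0,5,0,0,62,0,5.525,0,0,62,0,5.525,0.5,0,62,0,5.525,0.9,0,62,0,5.525,0.9,0]'; python3 -c "
from h import *
to(598.3,203.5,68,180)"
```

```text
[[561.5 232.4]
 [559.9 170.6]
 [540.5 198.6]]
clock 12.0 at [ 597.8 -127.4  159.1] yaw -179.87 -> shift [-0.022  5.514  0.818] turn 0.03
clock 12.0 at [ 597.8 -127.4  159.1] yaw -179.87 -> shift [-0.022  5.514  1.518] turn 0.03
clock: 13.1
position: [0.5958, 0.2036, 0.1037]
orientation: [-3.141, -0.003, -3.139]
contact_force: [-0.6, 0.3, 0.1]
width: 0.0621
finger_force: 0.0
clock 13.1 at [595.8 203.6 103.7] yaw -179.86 -> shift [-0.041 -0.001  0.596] turn 0.03
```

```bash
python3 -m pendant '[62,-0.03,-0.01,0.3,0,62,-0.03,-0.01,0.59,0,62,-0.03,-0.01,0.59,0,50,-0.03,-0.01,0.59,0,46,-0.03,-0.01,0.59,0,43,-0.03,-0.01,0.59,0,41,-0.03,-0.01,0.59,0,39,-0.03,-0.01,0.59,0,39,-0.03,-0.01,0.59,0]' 8; python3 lab.py
```

```text
clock: 14.22
position: [0.5993, 0.202, 0.0698]
orientation: [-3.142, -0.0, -3.141]
contact_force: [0.2, 0.6, -1.2]
width: 0.0395
finger_force: 0.0
label 35 [589.1 207.2  59.1] x [579.1 599.6] y [195.1 217. ]
plane slope x,y,z0 [ 1.80e-02 -3.40e-01  5.91e+01]
14.275 [0.5993 0.202  0.0697] [ 0.2  0.2 -0.2] 0.03869080255912949
```

```bash
python3 -m pendant '[39,0,0.03,0,0,39,0,0.03,0,0]'|sed -n 2,4p; python3 lab.py;  python3 -m pendant '[39,0,0.03,0,0,39,0,0.03,0,0]'|sed -n 2,4p; python3 lab.py
```

```text
position: [0.5993, 0.2039, 0.0697]
orientation: [-3.142, -0.0, -3.141]
contact_force: [-1.1, -0.5, 0.2]
label 34 [588.7 208.2  59.7] x [579.2 599.1] y [195.6 217.6]
plane slope x,y,z0 [-4.4000e-02 -2.4600e-01  5.9665e+01]
14.575 [0.5993 0.2038 0.0697] [-0.8  0.1  0. ] 0.038757765893358435
position: [0.5993, 0.2055, 0.0698]
orientation: [-3.141, -0.0, -3.141]
contact_force: [0.8, -2.3, 0.7]
label 43 [586.9 208.3  57.1] x [576.8 600.5] y [195.7 220.1]
plane slope x,y,z0 [-0.06  -0.059 57.078]
14.875 [0.5993 0.2055 0.0697] [-0.6 -2.4  0.2] 0.03902698563159196
```

```bash
python3 -m pendant '[50,0,-0.03,0,0,50,0,-0.03,0,0,55,0,-0.03,-0.5,0,55,0,-0.03,-1,0,55,0,-0.03,-1.2,0]'|sed -n 2,4p; python3 -c "
from h import *
to(462.7,-117,110,211.4)"
```

```text
position: [0.6, 0.204, 0.1434]
orientation: [3.141, 0.002, -3.141]
contact_force: [0.2, -0.2, -0.4]
clock 15.5 at [600.  204.  143.4] yaw -179.97 -> shift [ 2.292 -5.348  0.556] turn -6.27
```

```bash
python3 -m pendant '[70,2.29,-5.35,0,-6.27,70,2.29,-5.35,0,-6.27,70,2.29,-5.35,0,-6.27,70,2.29,-5.35,0,-6.27,70,2.29,-5.35,0,-6.27,70,2.29,-5.35,0,-6.27,70,2.29,-5.35,0.5,-6.27,70,2.29,-5.35,0.5,-6.27,70,2.29,-5.35,0.5,-6.27]'|sed -n 2,4p; python3 look.py 5; python3 -c "
from h import *
to(462.7,-117,30,211.4)"
```

```text
position: [0.4623, -0.1169, 0.1121]
orientation: [3.141, -0.0, -2.593]
contact_force: [-0.3, 0.5, -0.3]
top label [592.9 204.9] [35.8 20.4] 4.2 cen [592.6 204.7] uv [246.1 220.1] 125 plane [-2.9000e-02 -4.5000e-02  5.7643e+01]
side no label
clock 16.7 at [ 462.7 -116.9  112.4] yaw -148.55 -> shift [ 1.000e-03 -1.000e-03  1.374e+00] turn 0.01
```

View pics/crop5.png

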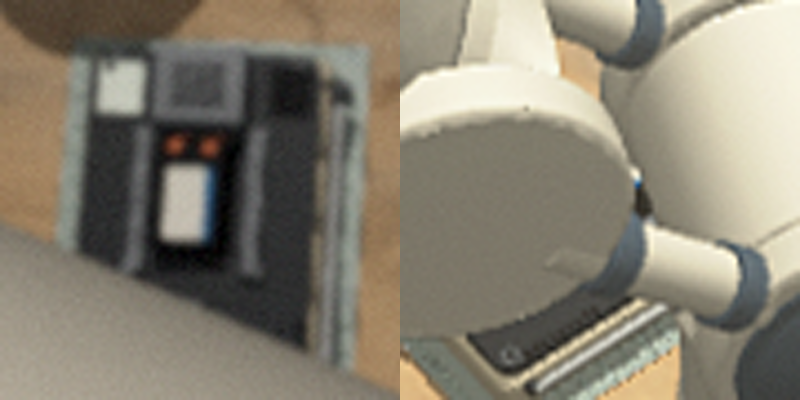

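The pack is seated: in the top view the label is at about (246,220), height 57.6 mm (58 expected) and level to within the noise. The copper contacts are at the hump end, and x is within about 2.5 mm. Next is the cover; the tool is already above it.

```bash
python3 -m pendant '[70,0,0,0.6,0,70,0,0,1.2,0,70,0,0,1.46,0,70,0,0,1.46,0,40,0,0,1.46,0,40,0,0,1.46,0,40,0,0,1.46,0,40,0,0,1.46,0,40,0,0,1.46,0]' 15; python3 -c "
from h import *
to(462.7,-117,130,211.4); to(512,201.8,130,180)"
```

```text
clock: 17.85
position: [0.4626, -0.1174, 0.0249]
orientation: [-3.141, 0.001, -2.594]
contact_force: [-0.1, 1.1, 9.5]
width: 0.0477
finger_force: 15.0
clock 17.9 at [ 462.6 -117.4   24.9] yaw -148.62 -> shift [-0.006  0.005 -1.752] turn -0.00
clock 17.9 at [ 462.6 -117.4   24.9] yaw -148.62 -> shift [-3.474  4.113 -1.752] turn 6.28
```

```bash
python3 -m pendant '[40,0,0,-0.5,0,40,0,0,-1.0,0,40,-0.3,0.4,-1.6,1,40,-3.474,4.113,-1.75,6.28,40,-3.474,4.113,-1.75,6.28,40,-3.474,4.113,-1.75,6.28,40,-3.474,4.113,-1.75,6.28,40,-3.474,4.113,-1.75,6.28,40,-3.474,4.113,-1.75,6.28,40,-3.474,4.113,-1.75,6.28,40,-3.474,4.113,-1.75,6.28,40,-3.474,4.113,-1.75,6.28]'; python3 - <<'E'
from h import *
for n in P:
    im,d=read_camera(n); np.savez(f"pics/{n}6.npz",im=im,d=d)
    W=cloud(n,d)*1000; hsv=cv2.cvtColor(im,cv2.COLOR_RGB2HSV)
    m=(hsv[...,1]<60)&(hsv[...,2]>85)&(abs(W[...,2]-128)<8)&(abs(W[...,0]-512)<60)&(abs(W[...,1]-201)<32)
    print(n,m.sum(),np.round(W[m].mean(0),1) if m.sum() else "")
cv2.imwrite("pics/crop6.png",cv2.resize(im[120:250,210:370,::-1],(800,600)[:2],interpolation=2))
to(512,201.8,72,180)
E
```

```text
clock: 19.35
position: [0.5115, 0.2007, 0.1292]
orientation: [-3.141, -0.0, 3.14]
contact_force: [0.4, 0.3, -0.3]
width: 0.0477
finger_force: 15.0
top 0 
side 122 [489.3 200.9 125.2]
clock 19.4 at [511.6 201.  129.2] yaw 179.91 -> shift [-0.007  0.013  0.954] turn -0.02
```

View pics/crop6.png

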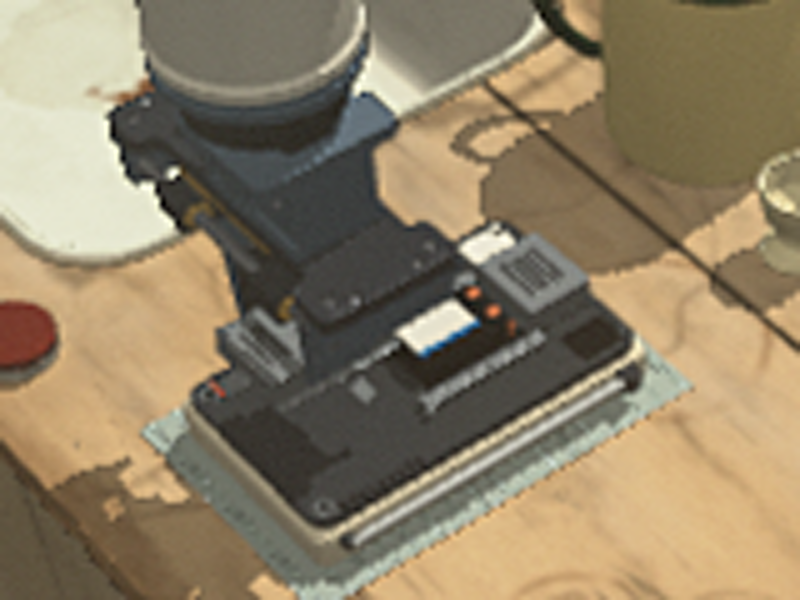

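The side view shows the cover held level, with its tail and orange-tipped tab at about (215,385) in the crop, pointing away from the hump. The pack lies flat between the rails. I'll lower the cover onto the panel by feel.

```bash
python3 -m pendant '[40,0,0.013,0.5,0,40,0,0.013,0.9,0,40,0,0.013,0.97,0,40,0,0.013,0.97,0,40,0,0.013,0.97,0]'|sed -n 2,4p; python3 -m pendant '[40,0,0,0.01,0,40,0,0,0.02,0,40,0,0,0.03,0,40,0,0,0.03,0]'|sed -n 2,4p
```

```text
position: [0.5121, 0.2027, 0.0718]
orientation: [3.141, 0.001, 3.141]
contact_force: [-0.4, -0.2, -0.3]
position: [0.5115, 0.2027, 0.0691]
orientation: [-3.142, -0.0, 3.141]
contact_force: [0.4, -0.3, -0.1]
```

```bash
python3 -m pendant '[40,0,-0.01,0.01,0,40,0,-0.01,0.02,0,40,0,-0.01,0.03,0,40,0,-0.01,0.03,0]'|sed -n 2,4p; python3 -m pendant '[40,0,0,0.01,0,40,0,0,0.015,0,40,0,0,0.015,0]'|sed -n 2,4p
```

```text
position: [0.5115, 0.2021, 0.0673]
orientation: [-3.142, -0.0, 3.141]
contact_force: [-0.5, -0.7, -0.6]
position: [0.5117, 0.2021, 0.0669]
orientation: [3.141, 0.0, 3.141]
contact_force: [-2.1, -0.9, 8.7]
```

```bash
python3 -m pendant '[40,0,0,-0.009,0,40,-0.05,0,-0.009,0,40,-0.1,0,-0.009,0,40,-0.1,0,-0.009,0]'|sed -n 2,4p; python3 -m pendant '[40,-0.04,0,0,0,40,-0.08,0,0,0,40,-0.08,0,0,0]'|sed -n 2,4p; python3 -m pendant '[40,-0.03,0,0,0,40,-0.06,0,0,0,40,-0.06,0,0,0]'|sed -n 2,4p
```

```text
position: [0.5179, 0.2021, 0.0669]
orientation: [3.142, 0.0, 3.141]
contact_force: [-0.4, 0.1, -0.1]
position: [0.5226, 0.2021, 0.067]
orientation: [3.142, 0.0, 3.141]
contact_force: [-0.4, -0.7, -0.6]
position: [0.5261, 0.2021, 0.067]
orientation: [3.142, 0.0, 3.141]
contact_force: [0.2, -0.2, 0.4]
```

```bash
for i in 1 2 3; do python3 -m pendant '[40,-0.025,0,0,0,40,-0.05,0,0,0,40,-0.05,0,0,0]'|sed -n 2,5p; done
```

```text
position: [0.5291, 0.2021, 0.067]
orientation: [3.142, 0.0, 3.141]
contact_force: [0.0, -0.1, -0.2]
width: 0.0478
position: [0.5321, 0.2021, 0.067]
orientation: [3.142, 0.0, 3.141]
contact_force: [0.5, -0.4, -1.1]
width: 0.0482
position: [0.5351, 0.2021, 0.067]
orientation: [3.142, 0.0, 3.141]
contact_force: [0.3, -0.8, -0.4]
width: 0.0476
```

```bash
python3 -m pendant '[40,-0.05,0,0,0,40,-0.1,0,0,0,40,-0.15,0,0,0,40,-0.2,0,0,0,40,-0.2,0,0,0]'|sed -n 2,5p; python3 -m pendant '[40,-0.05,0,0,0,40,-0.1,0,0,0,40,-0.15,0,0,0,40,-0.2,0,0,0,40,-0.2,0,0,0]'|sed -n 2,5p; python3 -m pendant '[40,-0.05,0,0,0,40,-0.1,0,0,0,40,-0.15,0,0,0,40,-0.2,0,0,0,40,-0.2,0,0,0]'|sed -n 2,5p
```

```text
position: [0.5472, 0.2021, 0.067]
orientation: [3.142, 0.0, 3.141]
contact_force: [0.4, -0.1, -0.8]
width: 0.0479
position: [0.5592, 0.2021, 0.067]
orientation: [3.142, 0.0, 3.141]
contact_force: [-0.3, 0.3, -0.8]
width: 0.0477
position: [0.5712, 0.2021, 0.067]
orientation: [3.142, 0.0, 3.141]
contact_force: [-0.3, -0.0, -1.3]
width: 0.0479
```

```bash
python3 -m pendant '[40,-0.05,0,0,0,40,-0.1,0,0,0,40,-0.15,0,0,0,40,-0.18,0,0,0,40,-0.18,0,0,0]'|sed -n 2,5p; python3 -m pendant '[54,0,0,0,0,54,0,0,0,0,54,0,0,-0.3,0,54,0,0,-1,0,54,0,0,-1.5,0,40,0.3,0,-1.7,0,20,1,0,-1.7,0,0,1.5,0,-1.7,0,0,1.5,0,-1.7,0]'; python3 - <<'E'
from h import *
im,d=read_camera("side"); np.savez("pics/side7.npz",im=im,d=d)
cv2.imwrite("pics/crop7.png",cv2.resize(im[140:260,230:350,::-1],(600,600),interpolation=2))
to(500,202,69.5,180)
E
```

```text
position: [0.5819, 0.202, 0.067]
orientation: [3.142, 0.0, 3.141]
contact_force: [-0.2, -0.7, -0.7]
width: 0.0479
clock: 27.45
position: [0.4883, 0.2019, 0.1689]
orientation: [-3.141, -0.002, -3.141]
contact_force: [-0.5, 0.5, 0.2]
width: 0.0168
finger_force: 0.0
clock 27.5 at [490.2 202.  169.1] yaw -179.98 -> shift [-1.63e-01 -1.00e-03  1.66e+00] turn 0.00
```

View pics/crop7.png

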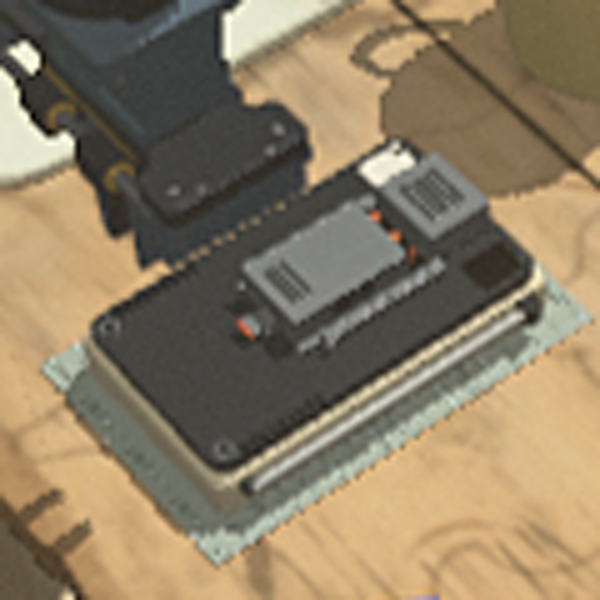

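The cover lies flat between both rails, hood tail at crop (265,285), about 14 mm short of the hump. The tab (orange) is free behind it. Now I'll push on the tail with closed fingers.

```bash
python3 -m pendant '[0,-0.25,0,0,0,0,-0.25,0,0.8,0,0,-0.25,0,1.5,0,0,-0.25,0,1.64,0,0,-0.25,0,1.64,0,0,-0.25,0,1.64,0]'|sed -n 2,5p; python3 -m pendant '[0,-0.1,0,0,0,0,-0.2,0,0,0,0,-0.3,0,0,0,0,-0.3,0,0,0]'|sed -n 2,5p
```

```text
position: [0.508, 0.2023, 0.072]
orientation: [3.141, 0.002, 3.141]
contact_force: [-0.3, -0.2, 0.7]
width: 0.0004
position: [0.5254, 0.2021, 0.0706]
orientation: [3.141, 0.0, 3.141]
contact_force: [-0.3, 0.8, 0.3]
width: 0.0004
```

```bash
python3 -m pendant '[0,-0.02,0,0,0,0,-0.04,0,0,0,0,-0.06,0,0,0,0,-0.06,0,0,0]'|sed -n 2,4p; python3 -m pendant '[0,-0.02,0,0,0,0,-0.04,0,0,0,0,-0.06,0,0,0,0,-0.06,0,0,0]'|sed -n 2,4p;python3 -m pendant '[0,-0.02,0,0,0,0,-0.03,0,0,0,0,-0.03,0,0,0]'|sed -n 2,4p
```

```text
position: [0.5284, 0.2021, 0.0706]
orientation: [-3.142, -0.0, 3.141]
contact_force: [-0.0, -0.6, 0.9]
position: [0.5321, 0.202, 0.0706]
orientation: [-3.142, 0.0, 3.141]
contact_force: [-0.5, 0.1, 0.7]
position: [0.5338, 0.2021, 0.0706]
orientation: [3.142, 0.0, 3.141]
contact_force: [0.3, 0.9, -0.2]
```

```bash
python3 -m pendant '[0,-0.01,0,0,0,0,-0.02,0,0,0,0,-0.02,0,0,0]'|sed -n '2p;4p'; python3 -m pendant '[0,-0.01,0,0,0,0,-0.02,0,0,0,0,-0.02,0,0,0]'|sed -n '2p;4p';python3 -m pendant '[0,-0.01,0,0,0,0,-0.02,0,0,0,0,-0.02,0,0,0]'|sed -n '2p;4p'
```

```text
position: [0.535, 0.2021, 0.0706]
contact_force: [0.1, -0.4, 0.3]
position: [0.5363, 0.2021, 0.0706]
contact_force: [0.4, 0.8, -0.0]
position: [0.5374, 0.2021, 0.0706]
contact_force: [-0.4, -0.3, -0.1]
```

```bash
python3 - <<'E'
from h import *
im,d=read_camera("side"); W=cloud("side",d)*1000; hsv=cv2.cvtColor(im,cv2.COLOR_RGB2HSV)
m=(hsv[...,1]<60)&(hsv[...,2]>85)&(abs(W[...,2]-63)<6)&(abs(W[...,1]-200)<22)&(W[...,0]>540)&(W[...,0]<690)
w=W[m]; h,e=np.histogram(w[:,0],np.arange(540,700,5)); print([(int(a),int(b)) for a,b in zip(e,h)])
print(sense()["clock"])
E
```

```text
[(540, 0), (545, 0), (550, 0), (555, 0), (560, 0), (565, 0), (570, 0), (575, 0), (580, 0), (585, 0), (590, 0), (595, 0), (600, 0), (605, 0), (610, 0), (615, 0), (620, 1), (625, 4), (630, 6), (635, 23), (640, 24), (645, 22), (650, 19), (655, 22), (660, 21), (665, 24), (670, 21), (675, 3), (680, 0), (685, 0), (690, 0)]
31.3
```

```bash
python3 -m pendant '[0,-0.01,0,0,0,0,-0.02,0,0,0,0,-0.02,0,0,0]'|sed -n '2p;4p'; python3 -m pendant '[0,-0.01,0,0,0,0,-0.02,0,0,0,0,-0.02,0,0,0]'|sed -n '2p;4p';python3 -m pendant '[0,-0.01,0,0,0,0,-0.02,0,0,0]'|sed -n '2p;4p'
```

```text
position: [0.5385, 0.202, 0.0706]
contact_force: [-1.9, 0.2, 0.7]
position: [0.5397, 0.202, 0.0705]
contact_force: [-3.5, -0.6, 1.5]
position: [0.5407, 0.202, 0.0705]
contact_force: [-5.2, -0.2, 2.0]
```

```bash
python3 -m pendant '[0,-0.01,0,0,0,0,-0.02,0,0,0,0,-0.02,0,0,0]'|sed -n '2p;4p'; python3 -m pendant '[0,-0.01,0,0,0,0,-0.015,0,0,0,0,-0.015,0,0,0]'|sed -n '2p;4p'
```

```text
position: [0.5414, 0.202, 0.0704]
contact_force: [-6.3, -0.1, 2.9]
position: [0.543, 0.2021, 0.0705]
contact_force: [-3.5, 0.4, -0.2]
```

```bash
python3 -c "
from h import *
s=sense();print(s['position'],s['contact_force'])"; python3 -m pendant '[0,0,0,0,0]'|sed -n '1,4p'; python3 -m pendant '[0,-0.003,0,0,0,0,-0.003,0,0,0]'|sed -n '2p;4p'
```

```text
[0.54296769 0.20206001 0.070505  ] [-3.5261143   0.43768086 -0.21228255]
clock: 33.17
position: [0.543, 0.2021, 0.0705]
orientation: [-3.142, -0.0, 3.141]
contact_force: [-3.9, 0.1, -0.6]
position: [0.543, 0.202, 0.0705]
contact_force: [-5.8, 1.1, -0.0]
```

The push dropped from 6.3 N to 3.5 N. A further 0.2 mm step then raised the force with no motion, so the tab has clicked and the cover is against the hump. I'll back off and check.

```bash
python3 -m pendant '[0,0.1,0,0,0,0,0.4,0,0,0,0,0.8,0,-0.5,0,0,1,0,-1.5,0,0,1,0,-2.3,0,0,1,2,-2.5,0,0,1,2.5,-2.5,0,0,1,2.5,-2.5,0]'|sed -n '1,4p'; python3 - <<'E'
from h import *
im,d=read_camera("side"); im2,d2=read_camera("top")
a=cv2.resize(im[140:240,240:340,::-1],(400,400),interpolation=2); b=cv2.resize(im2[175:265,205:295,::-1],(400,400),interpolation=2)
cv2.imwrite("pics/crop8.png",np.hstack([b,a]))
W=cloud("side",d)*1000; hsv=cv2.cvtColor(im,cv2.COLOR_RGB2HSV)
m=(hsv[...,1]<60)&(hsv[...,2]>85)&(abs(W[...,2]-62)<6)&(abs(W[...,1]-201)<24)&(W[...,0]>540)&(W[...,0]<690)
print("side top",m.sum(),np.percentile(W[m],[2,98],axis=0).round(1).tolist())
cu=(hsv[...,0]<12)&(hsv[...,1]>110)&(abs(W[...,0]-546)<20)&(abs(W[...,1]-201)<12); print("tab tip",cu.sum(),W[cu].mean(0).round(1))
E
```

```text
clock: 34.42
position: [0.4834, 0.3552, 0.2213]
orientation: [3.14, 0.002, -3.14]
contact_force: [-0.4, -0.6, 0.2]
side top 572 [[562.4, 178.2, 58.5], [672.3, 223.3, 67.4]]
tab tip 4 [544.9 202.8  46.7]
```

View pics/crop8.png

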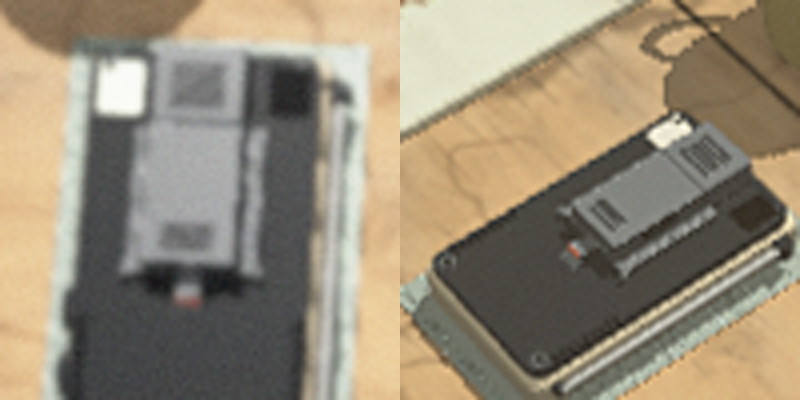

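Both views show the cover flush against the hump, seam at about (195,122) in the crop, with the tab's orange tip just behind the tail. The force drop and the hard stop agree with the click, so I'm handing in.

```bash
python3 -c "
from station import bot
print(bot.job_done())"
```

```text
the job is handed in; nothing more can be done
None
```

I handed the job in at about 34.5 s of the 72 s allowed: the pack is seated in the bay, and the cover is flush against the hump with its tab clicked, judging by a push that fell from 6.3 N to 3.5 N before a hard stop under 6 N. Nothing but the pack and the cover was handled, but I didn't re-measure the shaker, tin and spoon, and no verdict came back.

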